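# Run in the metering feeder by exactly two crank turns

### The arm

A 6-joint arm with a two-finger parallel gripper is mounted at the origin on a cart in front of the work surface, level with it; the furniture and walls round the work are solid. World frame = base frame: x ahead of the robot, y to its left, z up, the work surface at z = 0. Lengths are in m, angles in rad, forces in N, time in s.
With the tool pointing down it reaches from about 0.3 to 1 m from the base axis. Payload 5.1 kg.
Tool frame: the origin (TCP) lies at the very end of the fingers, on their centre line; the grasp point (between the pads) lies 19 mm behind it; z points along the fingers, y is the direction in which the jaws open and shut (so a half turn about z gives the same grasp; the last joint's range is limited). The gripper opens to 95 mm and grips with 3 to 60 N. Pads are 20 mm wide; open, the fingers measure 119 mm over their backs; the gripper's body (75 mm by 180 mm) begins 59 mm behind the grasp point.
Start: joints at [1.057, 0.124, 1.65, -0, 1.367, -0.083], TCP at [0.271, 0.591, 0.215] pointing down, gripper open.
Joint ranges: [-2.61, 2.61], [-1.02, 2.33], [0.03, 2.71], [-1.35, 4.49], [0.32, 2.68], [-2.91, 2.91]. Speed limits (rad/s): [2.57, 2.57, 3.14, 3.14, 3.14, 3.14].

### API

Orientations are given as a unit quaternion [w, x, y, z].
In Python, from bench import telemetry, eyes, order, masks_of gives the robot as it stands. The module is installed in compiled form; this text tells all that it offers.
- The arm moves only by the tool arm_command, never from a script. Its argument "commands" is text: rows parted by semicolons, each of 5 numbers parted by spaces: the gripper's target within -1 to 1 (fully open at 1, half-way at 0, shut at -1), then the shift along the tool's x, y, z in cm, then the turn about the tool's z in units of 8 degrees (1.0 is 8 degrees). In form: grip tx ty tz spin; .... A call has 1 to 12 rows; each row is the pose to reach, as a shift and turn from the pose commanded when the call began, along the tool's axes at that moment; what a row does not reach only later rows make up. A row lasts 1/8 s, in which the tool goes at most 62.5 mm and 10.7 degrees, less where a joint would pass 70% of its speed; a pose out of reach is approached as far as the arm can. A call with a gripper value outside its range is refused whole. The fingers move at their own pace and stop on an object; the grip force is fixed at half the most. Time passes only in rows, so rows that repeat a pose let the fingers close. It gives the time, the measured TCP pose, the force and the opening at its end, in the units of the state.
- telemetry.get_obs(): the state, without advancing time (a new reading comes with each control period).
- eyes.read_camera(name): name is "side" or "top" or "wrist"; returns the picture (384x512x3 uint8, red, green, blue); there is no depth.
- eyes.get_calibration(name): a dict with "fov_y" (degrees; the focal length in pixels is half the picture's height over the tangent of half this angle, whatever the lens; pixels are square), "cx", "cy" (the principal point, pixels), "dist_coeffs" ([k1, k2, p1, p2, k3] as OpenCV has them; the pictures are not rectified), "R" (3x3) and "t" (3): a world point X has camera coordinates R X + t. Camera axes: x right, y down, z forward; pixel columns grow to the right and rows downward; lengths in m; the calibration is good to about 2 mm. A picture is of the moment at which its call begins: read the wrist's pose just before it. get_calibration takes no time and is no camera call; for the wrist camera it gives the pose at the moment of the call.
- order.close_job(): hands the job in, once; it reports no verdict.
Trained networks look in the newest picture that a camera, given by its name, has taken for a name from the list of things; names that differ only in an ending like _2 or _b are one class to them, and where a whole thing is asked for, a point or a joint stands for the part that bears it (a point fixed in the world has none). Each returns a list of dicts, best first, with "score" (0 to 1); they miss things now and then, are a little off and sometimes report something else, mostly with a low value. They report only what shows in the picture. A call takes as long as a camera call. They do not tell look-alikes from the thing itself.
- masks_of(camera, name): "pixels" (384x512 bool, what is visible of it) and "location" ([column, row] in pixels, amid what is visible of it).
The state is a dict: "time": time; "joints": joint angles; "qvel": joint speeds; "joint_efforts": joint torques, N m; "eef_pos": TCP position; "tcp_rot": TCP orientation; "force": force on the tool from outside, world axes, zero at the start; "moment": the same for the moment, N m; "gripper_width": opening from 0.0 (shut) to 1.0 (fully open).
Only numpy, scipy, OpenCV 4.12 (cv2) and the standard library are available. Lean on these libraries where they do the work, as an engineer would, in place of code of your own. Each camera call takes 0.05 s, during which the arm holds its last target.

### The job

The metering feeder with the round hopper has just been greased. Run its feed screw in by turning its crank exactly two full turns clockwise (seen from above), so that the crank ends where it started; there is no counter, and do not overrun or turn it backwards. Leave the crank of the feeder with the square hopper alone, and let go at the end.

Things in the scene. Friction and masses are not known exactly. Their poses are not given: they have to be found in the camera images.
- round_feeder: The feeder to crank, fixed: grey gearbox 68 x 68 mm, 68 mm high, spout in front, ROUND funnel hopper (76 mm across, rim 76 mm up) behind. A like feeder with a square hopper stands elsewhere; which is in the middle and which at the right varies. Origin on the bench under the upright crank shaft; x points from spout (68 mm before the shaft) to hopper (centre 77 mm behind it), z up.
- round_feeder_axis (a point): Point on the upright crank axis of the round-hopper feeder, level with the middle of the handle, 112 mm above the bench. The steel crank arm and hub reach up to 87 mm (hub screw 89 mm); only the handle is higher. A tall open cabinet fills the left of the bench, left of about y = 0.12 m and beyond x = 0.3 m: draw the arm back before swinging right.
- round_feeder_grip (a point): Centre of the black upright crank handle of the round-hopper feeder: 24 mm in diameter, from 87 to 137 mm above the bench, this point at 112 mm and 45 mm from the crank axis. It spins freely on its pin, so a gripper holding it from above may keep its orientation round the circle. Turning takes 2 to 3 N; the crank stays where it is left.
- round_feeder_crank (a joint): Crank angle of the round-hopper feeder, rad; grows clockwise seen from above by 2 pi a turn, without end stops or wrap-round. It starts between -0.8 and 0.8. At 0 the arm points to the feeder's -x (over the spout).
- square_feeder_grip (a point): Centre of the crank handle of the other feeder, which has the same gearbox, spout, crank and black handle but a SQUARE open hopper (74 x 74 mm); also 112 mm above the bench and 45 mm from its crank axis. It must stay where it is.
Things that resemble listed ones, but are neither listed nor needed, are in the scene too. Leave any turquoise look-alike of the round_feeder alone.

How it is judged:
By the outcome, as a careful person would: the job done as asked, in the order asked, and still so for the second after the job is handed in, with the robot touching nothing.
It also fails if it takes over 58 s, if anything falls off the work surface, if the arm or the gripper's body presses on something with over 40 N, if the wrist force passes 120 N, or if a joint passes its speed limit or range.

## Working session

There is one attempt and no reset: what is moved stays moved. The work goes in short steps, Python scripts to look and compute and a tool call to move; the robot and the scene stay as the last step left them, time stands still between calls to the robot, and variables do not carry over. Pictures are saved under pics/ and viewed, and the job is handed in when it is done.

Besides the shell and the picture viewer there is one more tool, called after ">>>" as name(argument=value, ...), one argument or row to a line, values as JSON. arm_command: Moves the arm, as the interface text tells. Its arguments: {"type":"object","properties":{"commands":{"type":"string"}},"required":["commands"]}

```bash
mkdir -p pics
python3 - <<'E'
from bench import telemetry, eyes, masks_of
import cv2, numpy as np
print(telemetry.get_obs())
for c in ("top","side"):
    im=eyes.read_camera(c); cv2.imwrite(f"pics/{c}0.png",im[:,:,::-1])
    k=eyes.get_calibration(c); print(c,k)
    for n in ("round_feeder","round_feeder_grip","square_feeder_grip"):
        for m in masks_of(c,n)[:4]: print(n,round(m["score"],2),m["location"],m["pixels"].sum())
E
```

```text
{'time': 0.0, 'joints': array([ 1.05738994e+00,  1.24483041e-01,  1.65165559e+00, -1.34707044e-05,
        1.36748350e+00, -8.26394709e-02]), 'qvel': array([ 0.00087524,  0.00110657,  0.00162267,  0.00023658, -0.00198468,
       -0.00068821]), 'joint_efforts': array([ 2.66230281e-04, -4.17610538e+01, -3.59928489e+01,  7.74647109e-02,
        4.93026094e-02, -1.89349921e-04]), 'eef_pos': array([0.27116058, 0.59004246, 0.2134122 ]), 'tcp_rot': array([-2.91654047e-04,  2.13720595e-01,  9.76894302e-01, -9.71944339e-04]), 'force': array([ 0.96746976, -0.45789691,  0.20674688]), 'moment': array([-0.0116523 , -0.02234376, -0.03050947]), 'gripper_width': 1.000068174583188}
top {'fov_y': 49.97565902552272, 'cx': 255.7503748491692, 'cy': 188.27159581785025, 'dist_coeffs': array([-0.01957538,  0.        ,  0.        ,  0.        ,  0.        ]), 'R': array([[ 5.30535054e-04, -9.99803385e-01, -1.98219531e-02],
       [-9.97646662e-01,  8.29866227e-04, -6.85598227e-02],
       [ 6.85627924e-02,  1.98116787e-02, -9.97450069e-01]]), 't': array([-0.28924726,  0.50494132,  1.31141681])}
round_feeder 
[... 222 characters left out ...]
8.5] 203
side {'fov_y': 47.673017177342714, 'cx': 265.2054197100814, 'cy': 188.57350455010624, 'dist_coeffs': array([0.03561254, 0.        , 0.        , 0.        , 0.        ]), 'R': array([[ 9.93310933e-01, -1.15468941e-01, -5.60614821e-04],
       [-5.45504347e-02, -4.64974910e-01, -8.83641660e-01],
       [ 1.01772495e-01,  8.77761503e-01, -4.68163542e-01]]), 't': array([-0.53652176, -0.045632  ,  1.64562377])}
round_feeder 0.75 [264.0, 201.6] 280
round_feeder 0.66 [263.5, 212.4] 783
round_feeder 0.57 [252.0, 267.0] 2202
round_feeder_grip 0.95 [239.2, 250.6] 335
round_feeder_grip 0.51 [266.4, 201.5] 216
square_feeder_grip 0.46 [246.1, 152.6] 163
square_feeder_grip 0.21 [261.6, 203.6] 244
```

View pics/top0.png

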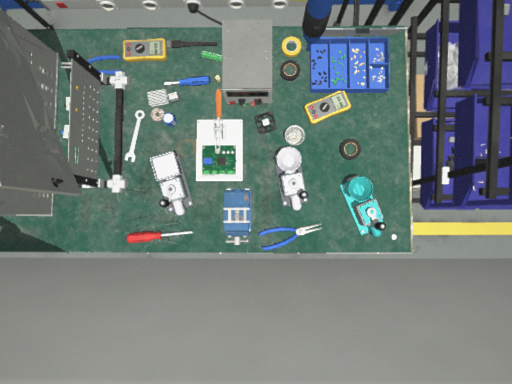

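View pics/side0.png

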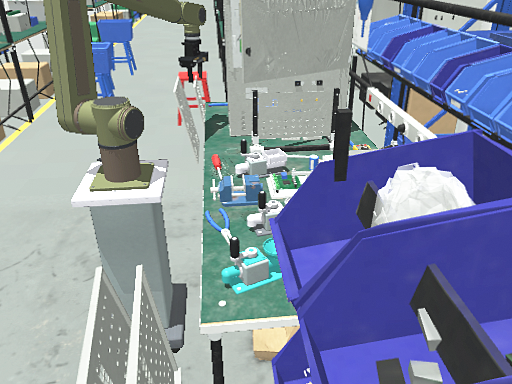

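Run:
```python
import cv2
a=cv2.imread("pics/top0.png")[130:260,250:420]; cv2.imwrite("pics/top0c.png",cv2.resize(a,None,fx=4.5,fy=4.5,interpolation=cv2.INTER_CUBIC))
a=cv2.imread("pics/side0.png")[170:310,190:340]; cv2.imwrite("pics/side0c.png",cv2.resize(a,None,fx=4.2,fy=4.2,interpolation=cv2.INTER_CUBIC))
```

```text
(no output)
```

View pics/top0c.png

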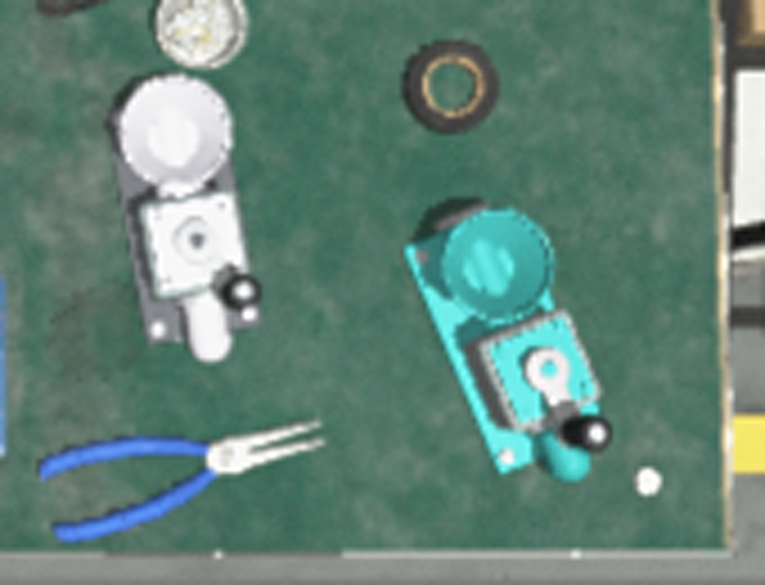

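View pics/side0c.png

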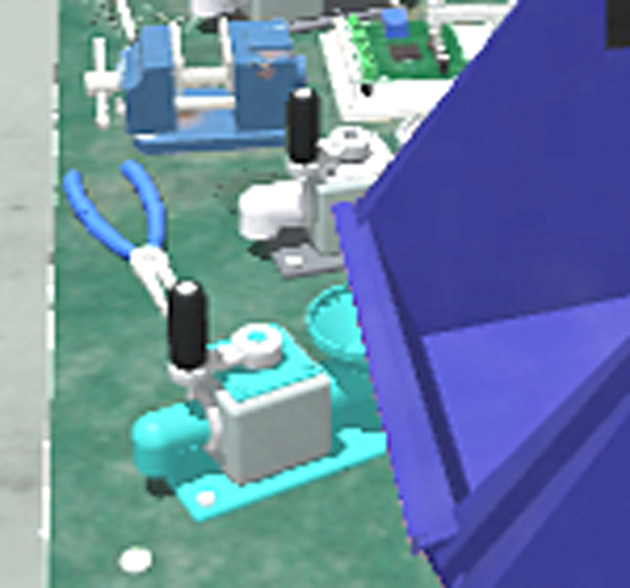

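The round-hopper feeder is the grey one in the middle: hub at about (294,183) and black handle at about (303,194) in the top picture. The square one is at (171,180), and the turquoise look-alike is at the right. I'll turn these pixels into positions next.

```bash
cat > h.py <<'E'
import numpy as np, cv2
from bench import eyes, telemetry
from scipy.spatial.transform import Rotation as Ro
def K(k):
    f=192/np.tan(np.radians(k["fov_y"]/2)); return np.array([[f,0,k["cx"]],[0,f,k["cy"]],[0,0,1]])
def onz(k,px,z):
    p=cv2.undistortPoints(np.array([[px]],float),K(k),k["dist_coeffs"])[0,0]
    d=k["R"].T@np.array([p[0],p[1],1]); c=-k["R"].T@k["t"]; return c+d*(z-c[2])/d[2]
def proj(k,X):
    return cv2.projectPoints(np.array(X,float).reshape(-1,1,3),cv2.Rodrigues(k["R"])[0],k["t"],K(k),k["dist_coeffs"])[0][:,0]
def rot():
    q=telemetry.get_obs()["tcp_rot"]; return Ro.from_quat([q[1],q[2],q[3],q[0]]).as_matrix()
E
python3 - <<'E'
from h import *
k=eyes.get_calibration("top")
s=lambda x,y:(250+x/4.5,130+y/4.5)
print("handle",onz(k,s(240,290),.137)); print("hub",onz(k,s(197,240),.089)); print("hopper",onz(k,s(175,130),.076))
print("turq handle",onz(k,s(597,432),.137))
print("sq handle",onz(k,(179,208),.137))
k=eyes.get_calibration("side")
s=lambda x,y:(190+x/4.2,170+y/4.2)
print("side handle",onz(k,s(303,92),.137)); print("hub",onz(k,s(350,133),.089))
print(rot())
E
```

```text
handle [ 0.47834656 -0.4303193   0.137     ]
hub [ 0.51469837 -0.40620895  0.089     ]
hopper [ 0.59127959 -0.39256622  0.076     ]
turq handle [ 0.38687236 -0.65869201  0.137     ]
sq handle [ 0.43885004 -0.0673657   0.137     ]
side handle [ 0.48073464 -0.4354711   0.137     ]
hub [ 0.51669809 -0.41180631  0.089     ]
[[-9.08613096e-01  4.17638870e-01 -1.29031275e-04]
 [ 4.17638889e-01  9.08613054e-01 -2.74865028e-04]
 [ 2.44518117e-06 -3.03634443e-04 -9.99999954e-01]]
```

Run:
```python
from h import *
a=cv2.imread("pics/side0.png")[0:180,130:380]; cv2.imwrite("pics/side0d.png",cv2.resize(a,None,fx=3.2,fy=3.2,interpolation=cv2.INTER_CUBIC))
a=eyes.read_camera("wrist")[:,:,::-1]; cv2.imwrite("pics/w0.png",a)
```

```text
(no output)
```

View pics/side0d.png

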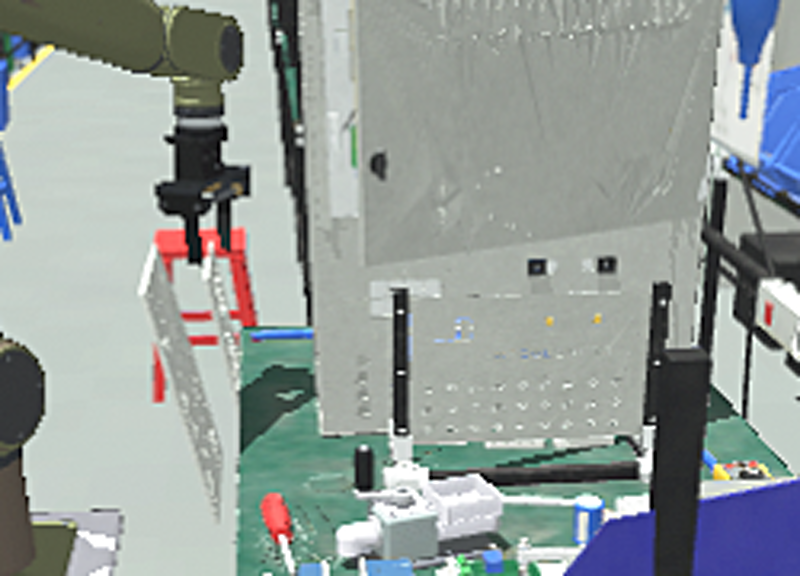

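View pics/w0.png

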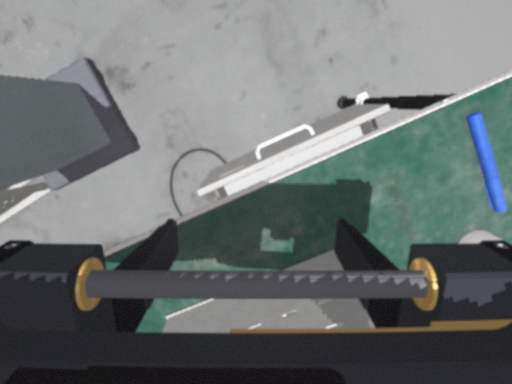

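Run:
```python
from h import *
kw=eyes.get_calibration("wrist");ks=eyes.get_calibration("side");kt=eyes.get_calibration("top")
for p in [(388,105),(200,192),(285,150)]:
    for z in (-.5,-.3,-.15,-.05,0,.05,.1):
        X=onz(kw,p,z); print(p,z,X.round(3),proj(ks,X).round(0),proj(kt,X).round(0))
# top picture: cabinet parts at assumed z
for p in [(118,80),(116,185),(80,55),(85,185),(55,215)]: print(p,onz(kt,p,0.0).round(3),onz(kt,p,.25).round(3))
print(onz(kt,(200,253),0))
```

```text
(388, 105) -0.5 [ 0.361  0.956 -0.5  ] [[220. 178.]] [[-16. 228.]]
(388, 105) -0.3 [ 0.325  0.88  -0.3  ] [[212. 154.]] [[-32. 238.]]
(388, 105) -0.15 [ 0.298  0.824 -0.15 ] [[206. 134.]] [[-46. 248.]]
(388, 105) -0.05 [ 0.28   0.786 -0.05 ] [[202. 119.]] [[-57. 255.]]
(388, 105) 0 [0.271 0.767 0.   ] [[199. 111.]] [[-64. 259.]]
(388, 105) 0.05 [0.262 0.748 0.05 ] [[197. 103.]] [[-70. 264.]]
(388, 105) 0.1 [0.253 0.73  0.1  ] [[194.  95.]] [[-78. 269.]]
(200, 192) -0.5 [ 0.366  0.362 -0.5  ] [[224. 229.]] [[113. 227.]]
(200, 192) -0.3 [ 0.329  0.421 -0.3  ] [[214. 190.]] [[ 80. 238.]]
(200, 192) -0.15 [ 0.301  0.465 -0.15 ] [[206. 159.]] [[ 49. 247.]]
(200, 192) -0.05 [ 0.283  0.494 -0.05 ] [[201. 138.]] [[ 25. 255.]]
(200, 192) 0 [0.273 0.509 0.   ] [[199. 128.]] [[ 12. 259.]]
(200, 192) 0.05 [0.264 0.524 0.05 ] [[196. 117.]] [[ -2. 264.]]
(200, 192) 0.1 [0.255 0.539 0.1  ] [[193. 106.]] [[-17. 269.]]
(285, 150) -0.5 [ 0.357  0.643 -0.5  ] [[220. 202.]] [[ 51. 229.]]
(285, 150) -0.3 [ 0.322  0.638 -0.3  ] [[212. 171.]] [[ 27. 239.]]
(285, 150) -0.15 [ 0.295  0.635 -0.15 ] [[205. 146.]] [[  4. 249.]]
(285, 150) -0.05 [ 0.278  0.632 -0.05 ] [[201. 129.]] [[-14. 256.]]
(285, 150) 0 [0.269 0.631 0.   ] [[198. 119.]] [[-24. 260.]]
(285, 150) 0.05 [0.26 0.63 0.05] [[196. 110.]] [[-35. 265.]]
(285, 150) 0.1 [0.252 0.629 0.1  ] [[193. 100.]] [[-46. 269.]]
(118, 80) [0.87  0.172 0.   ] [0.784 0.081 0.25 ]
(116, 185) [0.517 0.17  0.   ] [0.498 0.079 0.25 ]
(80, 55) [0.957 0.305 0.   ] [0.856 0.189 0.25 ]
(85, 185) [0.517 0.273 0.   ] [0.498 0.163 0.25 ]
(55, 215) [0.418 0.371 0.   ] [0.418 0.242 0.25 ]
[ 0.29647104 -0.10903361  0.        ]
```

The side and wrist views show a perforated panel hanging off the bench front at the left. I'll raise the arm first, then pull it back along the front.

>>> arm_command(
  commands="1 0 0 -4 0; 1 1.9 -3.1 -8 -1; 1 3.4 -7 -8 -2; 1 4.4 -12 -8 -3.1; 1 4.1 -17.3 -8 -3.1; 1 2.1 -21.9 -8 -3.1; 1 0 -26.4 -8 -3.1; 1 -3.5 -29.3 -8 -3.1; 1 -3.5 -29.3 -8 -3.1",
)

```text
time: 1.58
eef_pos: [0.1816, 0.3083, 0.2952]
tcp_rot: [0.001, 0.001, 1.0, 0.001]
force: [0.4, 0.3, 0.2]
gripper_width: 1.002
```

Run:
```python
from h import *
o=telemetry.get_obs(); print(o["time"],o["joints"].round(2),o["eef_pos"],o["force"]); print(rot().round(3))
cv2.imwrite("pics/s1.png",eyes.read_camera("side")[:,:,::-1])
```

```text
1.575 [ 0.89 -0.62  2.13 -0.    1.63 -0.68] [0.18164417 0.30828134 0.29522491] [0.37431013 0.29551183 0.15781885]
[[-1.     0.002  0.002]
 [ 0.002  1.     0.002]
 [-0.002  0.002 -1.   ]]
```

View pics/s1.png

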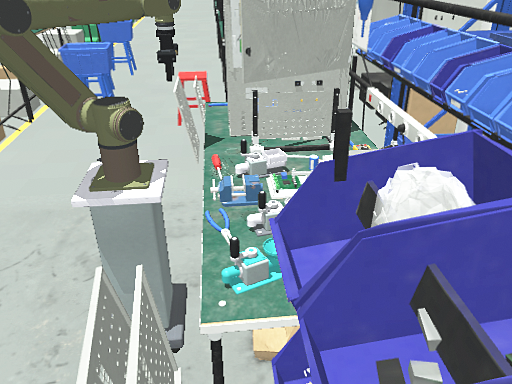

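>>> arm_command(
  commands="1 -2 -6 0 0; 1 -4.5 -11 0 0; 1 -7.5 -16 0 0; 1 -9.5 -21 0 0; 1 -11.5 -27 0 0; 1 -13 -32.5 0 0; 1 -15 -38.5 0 0; 1 -17 -44.5 0 0; 1 -19.5 -50 0 0; 1 -22 -56 0 0; 1 -24 -62 0 0; 1 -25 -68 0 0",
)

```text
time: 3.12
eef_pos: [0.4341, -0.3697, 0.2937]
tcp_rot: [-0.0, -0.002, 1.0, 0.001]
force: [0.6, 1.2, -0.6]
gripper_width: 0.998
```

Run:
```python
from h import *
o=telemetry.get_obs(); print(o["time"],o["joints"].round(2),o["qvel"].round(2),o["eef_pos"],o["force"]); print(rot().round(3))
k=eyes.get_calibration("wrist");a=eyes.read_camera("wrist")[:,:,::-1]; cv2.imwrite("pics/w2.png",a)
np.save("w2R.npy",k["R"]);np.save("w2t.npy",k["t"]);print(k)
print(proj(k,[(.479,-.433,.137),(.5155,-.408,.089)]))
cv2.imwrite("pics/t2.png",eyes.read_camera("top")[:,:,::-1])
```

```text
3.125 [-0.8  -0.09  1.73  0.    1.5  -2.37] [-0.54  0.85 -0.77 -0.   -0.09 -0.54] [ 0.43405849 -0.36973387  0.29372614] [ 0.57886216  1.16663441 -0.60344188]
[[-1.    -0.004 -0.   ]
 [-0.004  1.     0.001]
 [ 0.     0.001 -1.   ]]
{'fov_y': 63.91285908847809, 'cx': 256.09263471335487, 'cy': 190.05928323895557, 'dist_coeffs': array([-0.04043712,  0.        ,  0.        ,  0.        ,  0.        ]), 'R': array([[-0.00367364,  0.99999222,  0.00143526],
       [ 0.96161394,  0.00313883,  0.274388  ],
       [ 0.27438136,  0.00238817, -0.96161799]]), 't': array([ 0.37144775, -0.46966618,  0.34852952])}
[[200.23116591 214.11583392]
 [226.88840807 227.54920349]]
```

View pics/w2.png

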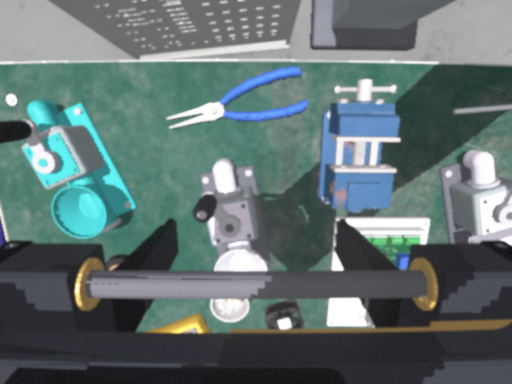

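View pics/t2.png

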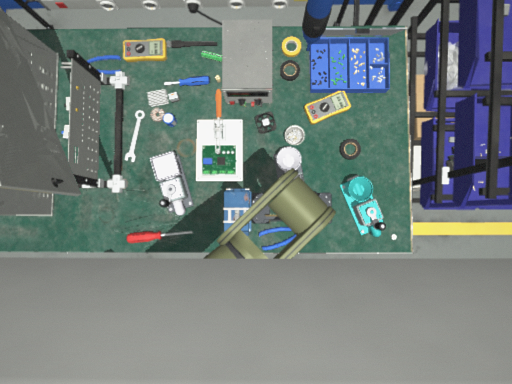

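>>> arm_command(
  commands="1 2 -3 1 0; 1 3 -5 3 0; 1 3 -5 3 0; 1 3 -5 3 0",
)

```text
time: 3.72
eef_pos: [0.4026, -0.4175, 0.2644]
tcp_rot: [0.0, -0.001, 1.0, 0.0]
force: [0.0, -0.0, -0.4]
gripper_width: 1.002
```

```bash
cat > look.py <<'E'
from h import *
import sys
n=sys.argv[1]
o=telemetry.get_obs(); print(o["time"],o["qvel"].round(2),o["eef_pos"])
k=eyes.get_calibration("wrist");a=eyes.read_camera("wrist")[:,:,::-1]
import pickle; pickle.dump(k,open(f"{n}.pkl","wb"))
p=proj(k,[(.4796,-.433,.137),(.5157,-.409,.089)]);print(p)
x0,y0=(p.mean(0)-[75,65]).astype(int).clip(0);print(x0,y0)
cv2.imwrite(f"pics/{n}.png",a)
cv2.imwrite(f"pics/{n}c.png",cv2.resize(a[y0:y0+130,x0:x0+150],None,fx=4.5,fy=4.5,interpolation=cv2.INTER_CUBIC))
E
python3 look.py w3
```

```text
3.725 [ 0.01 -0.01 -0.01 -0.    0.   -0.  ] [ 0.40261416 -0.41752192  0.26435008]
[[241.77630745 252.08547832]
 [262.95922077 260.26652028]]
177 191
```

View pics/w3c.png

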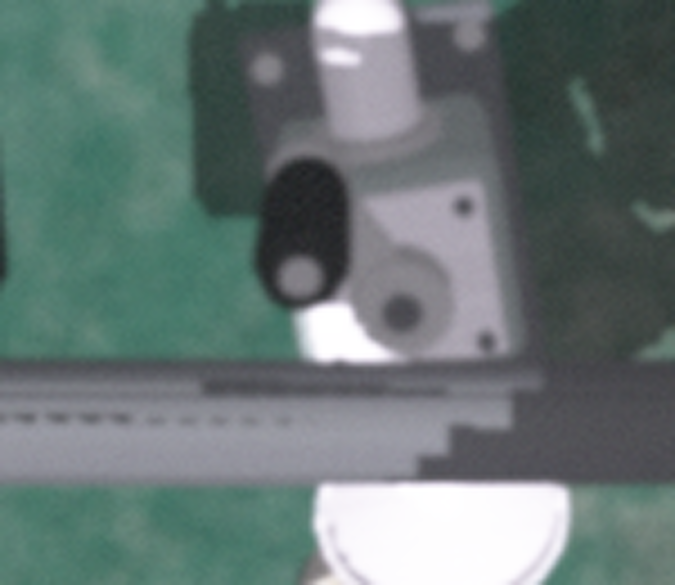

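Run:
```python
from h import *
import pickle
k=pickle.load(open("w3.pkl","rb"))
H=onz(k,(177+300/4.5,191+277/4.5),.137);B=onz(k,(177+403/4.5,191+313/4.5),.089)
print(H,B,np.hypot(*(H-B)[:2]))
k2=eyes.get_calibration("top")
s=lambda x,y:(250+x/4.5,130+y/4.5)
# joint least squares over 3 cams: params axis, angle ; r=.045
from scipy.optimize import least_squares
ks=eyes.get_calibration("side");ss=lambda x,y:(190+x/4.2,170+y/4.2)
obs=[(k,(177+300/4.5,191+277/4.5),(177+403/4.5,191+313/4.5)),(k2,s(240,290),s(197,240)),(ks,ss(303,92),ss(350,133))]
def P(p): return np.array([(p[0]+.045*np.cos(p[2]),p[1]+.045*np.sin(p[2]),.137),(p[0],p[1],.089)])
def res(p,w=True):
    out=[]
    for c,h,b in obs:
        X=P(p); d=(c["R"]@X.T).T+c["t"]; f=K(c)[0,0]
        out.append((proj(c,X)-np.array([h,b]))*d[:,2:]/f*1000)
    return np.ravel(out)
r=least_squares(res,[.515,-.408,-2.55]);print(r.x,P(r.x));print(r.fun.round(1))
```

```text
[ 0.48015015 -0.43098789  0.137     ] [ 0.51609794 -0.40449859  0.089     ] 0.04465340445962046
[ 0.51639361 -0.40579778 -2.53304459] [[ 0.47947206 -0.43152324  0.137     ]
 [ 0.51639361 -0.40579778  0.089     ]]
[-0.5 -0.6 -1.3  0.3  1.2 -1.1 -0.4 -1.7 -1.7 -1.8 -1.1 -2.9]
```

>>> arm_command(
  commands="1 -4 -1 0 0; 1 -7.7 -1.4 3 0; 1 -7.7 -1.4 7 0; 1 -7.7 -1.4 10 0; 1 -7.7 -1.4 13 0; 1 -7.7 -1.4 15 0; 1 -7.7 -1.4 16.4 0; 1 -7.7 -1.4 16.4 0",
)

```text
time: 4.78
eef_pos: [0.479, -0.4317, 0.1]
tcp_rot: [-0.0, -0.001, 1.0, 0.0]
force: [-0.7, 0.4, -0.4]
gripper_width: 1.002
```

```bash
python3 look.py w4
python3 - <<'E'
from h import *
k=eyes.get_calibration("side");o=telemetry.get_obs();print(rot().round(4),o["force"])
a=eyes.read_camera("side")[170:310,190:340,::-1]; cv2.imwrite("pics/s4c.png",cv2.resize(a,None,fx=4.2,fy=4.2,interpolation=cv2.INTER_CUBIC))
E
```

```text
4.775 [-0.   -0.02 -0.03 -0.    0.01  0.  ] [ 0.47901059 -0.43168123  0.10002067]
[[254.57481137 268.04780933]
 [290.69779349 278.97808709]]
197 208
[[-1.0e+00 -2.2e-03  5.0e-04]
 [-2.2e-03  1.0e+00 -5.0e-04]
 [-5.0e-04 -5.0e-04 -1.0e+00]] [-0.16964426 -0.13453095 -0.22620594]
```

View pics/w4.png

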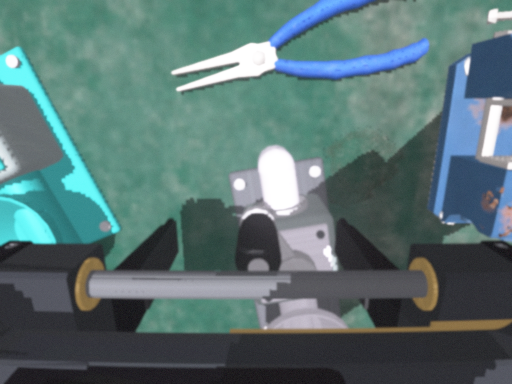

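View pics/s4c.png

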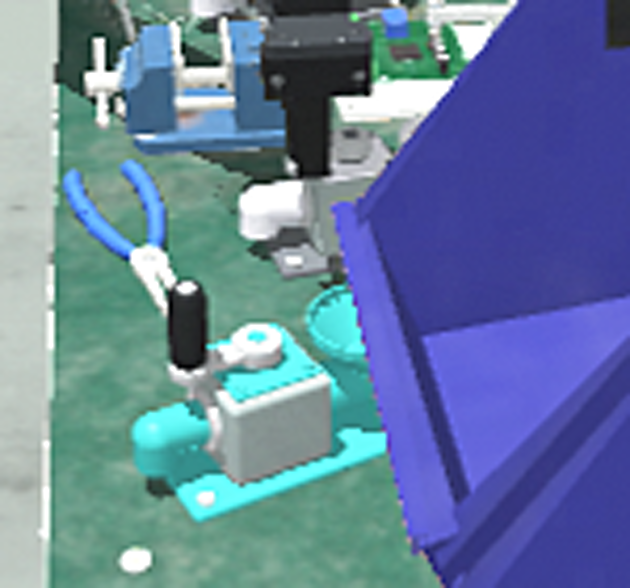

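>>> arm_command(
  commands="-1 0 0 0 0; -1 0 0 0 0; -1 0 0 0 0; -1 0 0 0 0; -1 0 0 0 0; -1 0 0 0 0",
)

```text
time: 5.62
eef_pos: [0.4791, -0.4321, 0.1006]
tcp_rot: [-0.0, -0.001, 1.0, 0.0]
force: [0.0, -0.2, 0.2]
gripper_width: 0.428
```

```bash
python3 look.py w5
python3 - <<'E'
from h import *
o=telemetry.get_obs();print(o["force"],o["gripper_width"]*95,o["eef_pos"])
# circle rows
C=np.array([.516,-.405]);
for a0,n in ((-2.515,36),):
    H=C+.045*np.array([np.cos(a0),np.sin(a0)])
    for i in range(0,37):
        a=a0-2*np.pi*i/36; X=C+.045*np.array([np.cos(a),np.sin(a)]); d=(X-H)*100
        print(i,round(-d[0],2),round(d[1],2))
E
```

```text
5.625 [ 0.  0. -0. -0.  0.  0.] [ 0.47912984 -0.43211674  0.10059914]
[[255.39278363 267.3010176 ]
 [291.2738588  278.34987562]]
198 207
[ 0.84869545 -0.1128231   0.01130813] 36.506683138492036 [ 0.47914959 -0.43211895  0.10061007]
0 -0.0 0.0
1 0.4 0.67
2 0.68 1.41
3 0.83 2.18
4 0.84 2.96
5 0.72 3.73
6 0.46 4.48
7 0.08 5.16
8 -0.41 5.77
9 -1.01 6.28
10 -1.68 6.69
11 -2.41 6.97
12 -3.18 7.11
13 -3.97 7.13
14 -4.74 7.0
15 -5.48 6.75
16 -6.17 6.37
17 -6.78 5.87
18 -7.29 5.28
19 -7.69 4.6
20 -7.97 3.87
21 -8.12 3.1
22 -8.13 2.32
23 -8.01 1.54
24 -7.75 0.8
25 -7.37 0.12
26 -6.88 -0.49
27 -6.28 -1.01
28 -5.61 -1.41
29 -4.88 -1.69
30 -4.11 -1.84
31 -3.32 -1.85
32 -2.55 -1.73
33 -1.81 -1.47
34 -1.12 -1.09
35 -0.51 -0.59
36 -0.0 0.0
```

View pics/w5.png

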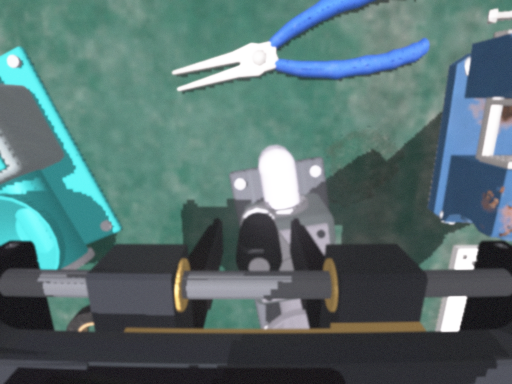

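>>> arm_command(
  commands="-1 0 0 0 0; -1 0 0 0 0; -1 0 0 0 0; -1 0 0 0 0; -1 0 0 0 0",
)

```text
time: 6.3
eef_pos: [0.4792, -0.4319, 0.1006]
tcp_rot: [-0.0, -0.001, 1.0, 0.0]
force: [-0.4, 2.6, 1.2]
gripper_width: 0.248
```

```bash
python3 look.py w6
python3 - <<'E'
from h import *
o=telemetry.get_obs();print(o["force"],o["gripper_width"]*95,o["eef_pos"])
E
```

```text
6.3 [-0.  0. -0. -0. -0. -0.] [ 0.47919863 -0.4318533   0.10061553]
[[254.84742178 267.19948769]
 [290.83770004 278.26661956]]
197 207
[-0.22351941  2.63222498  0.43991433] 23.05513348571335 [ 0.47922413 -0.43187033  0.10062923]
```

View pics/w6.png

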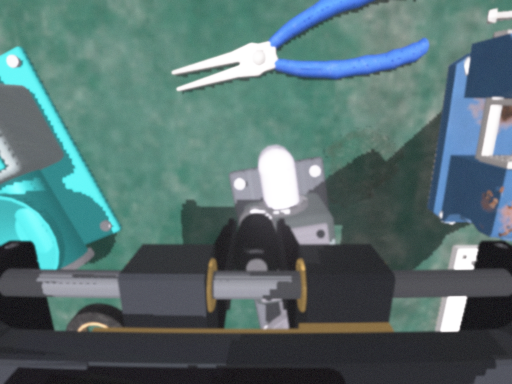

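>>> arm_command(
  commands="-1 0.4 0.67 0 0; -1 0.68 1.41 0 0; -1 0.83 2.18 0 0; -1 0.84 2.96 0 0; -1 0.72 3.73 0 0; -1 0.46 4.48 0 0",
)

```text
time: 7.1
eef_pos: [0.474, -0.3868, 0.1007]
tcp_rot: [-0.001, -0.001, 1.0, 0.0]
force: [-1.6, -2.3, -0.5]
gripper_width: 0.249
```

```bash
python3 look.py w7
python3 - <<'E'
from h import *
o=telemetry.get_obs();print(o["force"],o["moment"],o["gripper_width"]*95,o["eef_pos"])
E
```

```text
7.1 [ 0.1  -0.04  0.05  0.01 -0.01  0.09] [ 0.47397407 -0.38680339  0.10065505]
[[163.51212111 276.00873623]
 [223.84878685 284.9681185 ]]
118 215
[-2.27264568  0.43048485  0.71669798] [ 0.03683025  0.44918174 -0.00870506] 23.78430849868617 [ 0.47442332 -0.3859022   0.10064025]
```

View pics/w7.png

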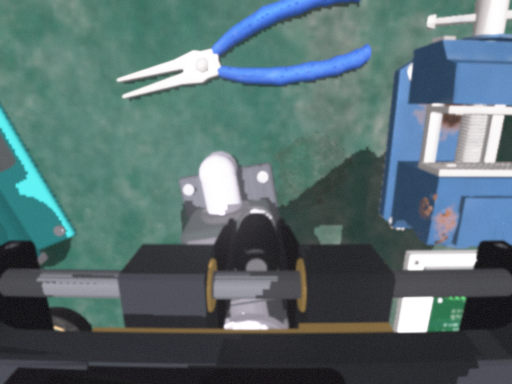

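>>> arm_command(
  commands="-1 -0.38 0.68 0 0; -1 -0.87 1.29 0 0; -1 -1.47 1.8 0 0; -1 -2.14 2.21 0 0; -1 -2.87 2.49 0 0; -1 -3.64 2.63 0 0; -1 -4.43 2.65 0 0; -1 -5.2 2.52 0 0; -1 -5.94 2.27 0 0; -1 -6.63 1.89 0 0; -1 -7.24 1.39 0 0; -1 -7.75 0.8 0 0",
)

```text
time: 8.65
eef_pos: [0.5526, -0.3798, 0.1006]
tcp_rot: [0.0, -0.001, 1.0, -0.0]
force: [0.2, 2.9, 1.2]
gripper_width: 0.248
```

```bash
python3 look.py w8
python3 - <<'E'
from h import *
o=telemetry.get_obs();print(o["force"],o["moment"],o["gripper_width"]*95,o["eef_pos"])
E
```

```text
8.65 [-0.02  0.12 -0.15 -0.01  0.03 -0.02] [ 0.55260259 -0.37976837  0.10063727]
[[132.07152271 111.90999126]
 [208.61902653 170.86005106]]
95 76
[ 2.99823278  1.4902348  -1.27004143] [ 0.35573984 -0.52115272 -0.05424302] 23.417748548731893 [ 0.55305887 -0.38059021  0.10070038]
```

View pics/w8.png

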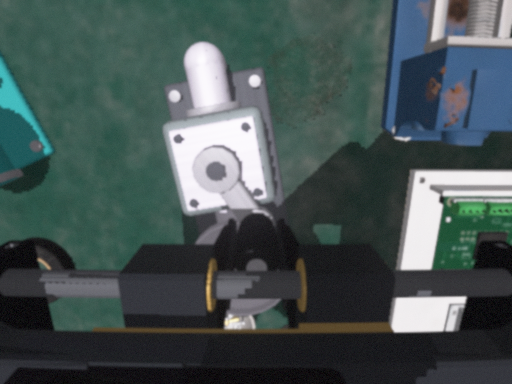

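Run:
```python
from h import *
import pickle
k=pickle.load(open("w8.pkl","rb"))
print(onz(k,(216,169),.089))
```

```text
[ 0.51455085 -0.40450646  0.089     ]
```

>>> arm_command(
  commands="-1 -0.4 -0.68 0 0; -1 -0.68 -1.41 0 0; -1 -0.83 -2.18 0 0; -1 -0.84 -2.96 0 0; -1 -0.72 -3.74 0 0; -1 -0.46 -4.48 0 0; -1 -0.08 -5.16 0 0; -1 0.41 -5.77 0 0; -1 1.01 -6.29 0 0; -1 1.68 -6.69 0 0; -1 2.41 -6.97 0 0; -1 3.18 -7.12 0 0",
)

```text
time: 10.2
eef_pos: [0.5206, -0.4496, 0.1005]
tcp_rot: [0.001, -0.001, 1.0, 0.001]
force: [1.2, 6.9, 1.6]
gripper_width: 0.246
```

```bash
python3 look.py w9
python3 - <<'E'
from h import *
o=telemetry.get_obs();print(o["force"],o["moment"],o["gripper_width"]*95,o["eef_pos"],rot().round(3)[0])
E
```

```text
10.2 [-0.07 -0.08  0.1   0.01 -0.02 -0.08] [ 0.52063208 -0.44961694  0.10053776]
[[294.65678947 185.0829542 ]
 [321.15288971 220.50378009]]
232 137
[-1.06092305  5.95863822  1.49767441] [ 1.30752931  0.10092423 -0.02906003] 23.699383601994118 [ 0.51983756 -0.44971563  0.10055974] [-1.    -0.001  0.001]
```

View pics/w9.png

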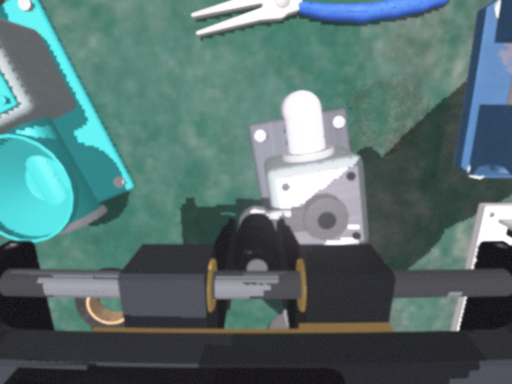

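>>> arm_command(
  commands="-1 0.79 -0.01 0 0; -1 1.56 0.11 0 0; -1 2.3 0.37 0 0; -1 2.99 0.75 0 0; -1 3.6 1.25 0 0; -1 4.11 1.84 0 0; -1 4.51 2.51 0 0; -1 4.79 3.25 0 0; -1 4.94 4.02 0 0; -1 4.95 4.8 0 0; -1 4.83 5.57 0 0; -1 4.57 6.32 0 0",
)

```text
time: 11.75
eef_pos: [0.4739, -0.387, 0.1007]
tcp_rot: [-0.001, -0.001, 1.0, -0.0]
force: [-0.6, -2.2, -2.5]
gripper_width: 0.247
```

>>> arm_command(
  commands="-1 -0.38 0.68 0 0; -1 -0.87 1.29 0 0; -1 -1.47 1.8 0 0; -1 -2.14 2.21 0 0; -1 -2.87 2.49 0 0; -1 -3.64 2.63 0 0; -1 -4.43 2.65 0 0; -1 -5.2 2.52 0 0; -1 -5.94 2.27 0 0; -1 -6.63 1.89 0 0; -1 -7.24 1.39 0 0; -1 -7.75 0.8 0 0",
)

```text
time: 13.25
eef_pos: [0.5526, -0.3798, 0.1006]
tcp_rot: [0.0, -0.001, 1.0, -0.0]
force: [1.0, 2.5, -0.2]
gripper_width: 0.247
```

>>> arm_command(
  commands="-1 -0.4 -0.68 0 0; -1 -0.68 -1.41 0 0; -1 -0.83 -2.18 0 0; -1 -0.84 -2.96 0 0; -1 -0.72 -3.74 0 0; -1 -0.46 -4.48 0 0; -1 -0.08 -5.16 0 0; -1 0.41 -5.77 0 0; -1 1.01 -6.29 0 0; -1 1.68 -6.69 0 0; -1 2.41 -6.97 0 0; -1 3.18 -7.12 0 0",
)

```text
time: 14.75
eef_pos: [0.5207, -0.4496, 0.1006]
tcp_rot: [0.001, -0.001, 1.0, 0.001]
force: [1.6, 7.1, 0.3]
gripper_width: 0.244
```

```bash
python3 look.py w10
python3 - <<'E'
from h import *
o=telemetry.get_obs();print(o["force"],o["moment"],o["gripper_width"]*95,o["eef_pos"],rot().round(3)[0])
E
```

```text
14.75 [-0.07 -0.08  0.1   0.01 -0.02 -0.08] [ 0.52070498 -0.44961447  0.10057713]
[[294.64037824 184.97762434]
 [321.14331482 220.4207813 ]]
232 137
[-0.68075462  6.29252061  1.8215608 ] [1.34901884 0.1303188  0.02439768] 23.584475177735335 [ 0.5198865  -0.44972278  0.10059975] [-1.    -0.001  0.001]
```

View pics/w10.png

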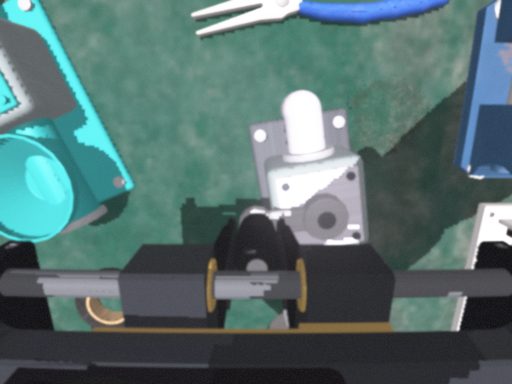

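>>> arm_command(
  commands="-1 0.79 -0.01 0 0; -1 1.56 0.11 0 0; -1 2.3 0.37 0 0; -1 2.99 0.75 0 0; -1 3.6 1.25 0 0; -1 3.87 1.53 0 0; -1 4.0 1.7 0 0; -1 4.11 1.84 0 0; -1 4.11 1.84 0 0; -1 4.11 1.84 0 0",
)

```text
time: 16.05
eef_pos: [0.4793, -0.4321, 0.1007]
tcp_rot: [0.0, -0.001, 1.0, 0.0]
force: [4.4, 2.9, -2.3]
gripper_width: 0.249
```

```bash
python3 look.py w11
python3 - <<'E'
from h import *
o=telemetry.get_obs();print(o["force"],o["moment"],o["gripper_width"]*95,o["eef_pos"],rot().round(3)[0])
E
```

```text
16.05 [-0.  0. -0.  0.  0.  0.] [ 0.47927646 -0.43211948  0.10065506]
[[255.37301898 267.00644648]
 [291.25033634 278.11474308]]
198 207
[ 4.62035205  1.8925869  -1.90740875] [ 0.50887975 -0.86641015  0.00657063] 22.969518271364972 [ 0.47928474 -0.4320966   0.10065431] [-1.    -0.002  0.   ]
```

View pics/w11.png

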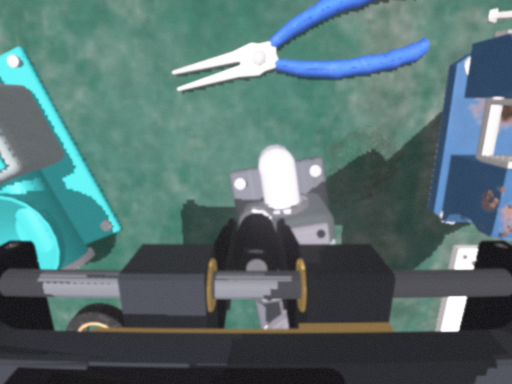

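>>> arm_command(
  commands="1 0 0 0 0; 1 0 0 0 0; 1 0 0 0 0; 1 0 0 0 0; 1 0 0 0 0; 1 0 0 0 0; 1 0 0 0 0; 1 0 0 0 0; 1 0 0 0 0; 1 0 0 0 0; 1 0 0 0 0",
)

```text
time: 17.48
eef_pos: [0.4792, -0.4321, 0.1007]
tcp_rot: [0.0, -0.001, 1.0, 0.0]
force: [0.3, -0.0, -0.0]
gripper_width: 1.001
```

>>> arm_command(
  commands="1 0 0 -2 0; 1 0 0 -5 0; 1 0 0 -9 0; 1 0 0 -13 0; 1 3.5 0.7 -16.4 0; 1 7.7 1.4 -16.4 0; 1 7.7 1.4 -16.4 0; 1 7.7 1.4 -16.4 0; 1 7.7 1.4 -16.4 0",
)

```text
time: 18.6
eef_pos: [0.4028, -0.4183, 0.2646]
tcp_rot: [0.0, -0.001, 1.0, 0.0]
force: [0.2, 0.2, -0.1]
gripper_width: 0.998
```

```bash
python3 look.py w12;  python3 - <<'E'
import cv2
import numpy as np
a=cv2.imread("pics/w3.png")[200:290,190:310];b=cv2.imread("pics/w12.png")[200:290,190:310]
cv2.imwrite("pics/cmp.png",cv2.resize(np.hstack([a,b]),None,fx=3.3,fy=3.3,interpolation=cv2.INTER_CUBIC))
E
```

```text
18.6 [ 0.    0.01  0.   -0.   -0.    0.  ] [ 0.40282106 -0.4183363   0.26464458]
[[242.62847388 251.78184197]
 [263.69877152 260.00944796]]
178 190
```

View pics/cmp.png

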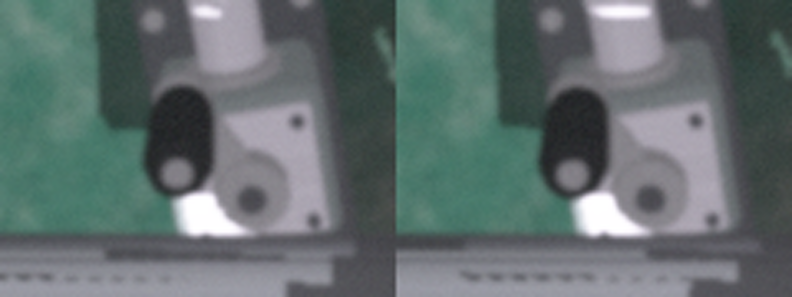

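View pics/w12c.png

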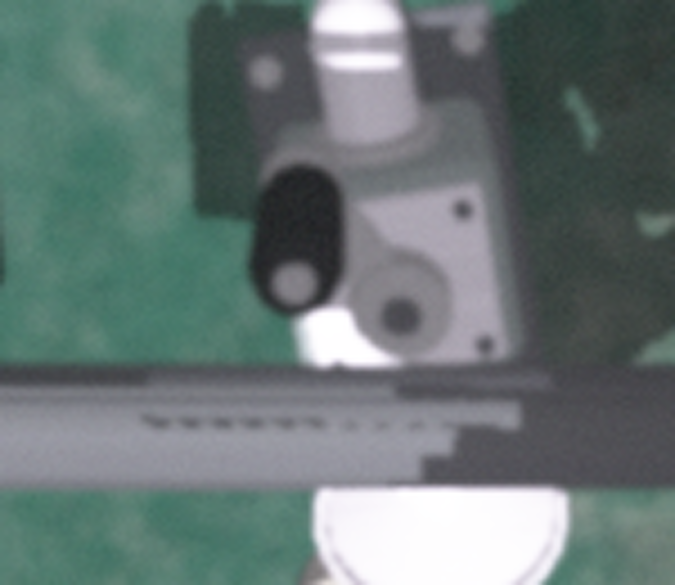

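Run:
```python
from h import *
import pickle
k=[pickle.load(open(f,"rb")) for f in("w3.pkl","w12.pkl")]
im=[cv2.imread(f"pics/{n}.png") for n in("w3","w12")]
C=np.array([.5155,-.4045]);out=[]
for kk,i in zip(k,im):
    g=cv2.cvtColor(i,cv2.COLOR_BGR2GRAY); G=cv2.resize(g,None,fx=8,fy=8,interpolation=cv2.INTER_CUBIC)
    def cen(p,r,bright,th):
        p=np.array(p,int); w=g[p[1]-r:p[1]+r+1,p[0]-r:p[0]+r+1].astype(float)
        ww=(w-th).clip(0) if bright else (th-w).clip(0)
        yy,xx=np.mgrid[-r:r+1,-r:r+1]; return p+np.array([(ww*xx).sum(),(ww*yy).sum()])/ww.sum()
    ph=(243,252) if kk is k[0] else (243,253)
    pb=(266,260)
    h=cen(ph,5,True,70)
    b=cen(pb,4,False,110)
    H=onz(kk,h,.137);B=onz(kk,b,.089);print(h,b,H,B,np.degrees(np.arctan2(*(H-B)[1::-1])),np.degrees(np.arctan2(*(H[:2]-C)[::-1])))
    print(g[249:258,238:250])
```

```text
[243.30125267 252.23770241] [265.89045152 260.19541081] [ 0.47977542 -0.43137442  0.137     ] [ 0.51559578 -0.40533637  0.089     ] -143.98635675969484 -143.04706767157612
[[ 50  67  90 104 115 117 120 113 100  77  62  45]
 [ 58  85 105 121 128 127 128 127 117  98  71  53]
 [ 68  97 117 127 129 128 128 127 125 110  84  56]
 [ 70  96 124 129 129 130 129 129 126 109  88  61]
 [ 72 101 122 128 128 129 130 129 125 113  87  60]
 [ 67  91 117 126 127 132 129 128 121 102  80  58]
 [ 53  79 103 113 121 122 121 120 109  92  69  51]
 [ 49  61  78  90 103 105 102  99  85  72  56  58]
 [ 57  54  56  64  74  77  80  76  71  73  81  95]]
[243.20643665 252.87039722] [266.62509171 259.8943507 ] [ 0.48088615 -0.43239518  0.137     ] [ 0.51553301 -0.40534124  0.089     ] -142.0155739132745 -141.13478543380882
[[ 49  68  86  99 107 108 109 103  92  72  49  42]
 [ 63  85 108 119 122 125 123 119 109  89  66  46]
 [ 72 102 120 127 125 127 130 126 121  98  72  52]
 [ 80 110 122 131 127 128 132 129 121 110  81  54]
 [ 80 107 125 132 130 129 129 127 123 109  79  53]
 [ 76 102 121 128 130 130 128 127 120 103  75  52]
 [ 65  86 110 124 127 129 127 123 112  90  65  51]
 [ 53  71  89 104 114 120 119 112  92  75  55  55]
 [ 55  53  67  81  91  95  95  88  72  66  72  87]]
```

The crank looks about 1.9° short of its start angle, because the handle shifted roughly 1 mm in the pads. There's plenty of time, so I'll regrip at the same pose and nudge it about 1.4 mm further clockwise.

>>> arm_command(
  commands="1 -4 -0.7 0 0; 1 -7.7 -1.4 3 0; 1 -7.7 -1.4 7 0; 1 -7.7 -1.4 11 0; 1 -7.7 -1.4 14 0; 1 -7.7 -1.4 16.4 0; -1 -7.7 -1.4 16.4 0; -1 -7.7 -1.4 16.4 0; -1 -7.7 -1.4 16.4 0; -1 -7.7 -1.4 16.4 0; -1 -7.7 -1.4 16.4 0; -1 -7.7 -1.4 16.4 0",
)

```text
time: 20.15
eef_pos: [0.4792, -0.4322, 0.1009]
tcp_rot: [0.0, -0.001, 1.0, -0.0]
force: [0.1, 0.4, 0.5]
gripper_width: 0.424
```

>>> arm_command(
  commands="-1 0 0 0 0; -1 0 0 0 0; -1 0 0 0 0; -1 0 0 0 0; -1 0 0 0 0; -1 0 0 0 0; -1 0.04 0.06 0 0; -1 0.08 0.12 0 0; -1 0.08 0.12 0 0; -1 0.08 0.12 0 0",
)

```text
time: 21.4
eef_pos: [0.4784, -0.4311, 0.1006]
tcp_rot: [0.0, -0.001, 1.0, -0.0]
force: [1.5, -1.7, -1.6]
gripper_width: 0.248
```

>>> arm_command(
  commands="1 0 0 0 0; 1 0 0 0 0; 1 0 0 0 0; 1 0 0 0 0; 1 0 0 0 0; 1 0 0 0 0; 1 0 0 0 0; 1 0 0 0 0; 1 0 0 0 0; 1 0 0 0 0; 1 0 0 0 0",
)

```text
time: 22.78
eef_pos: [0.4784, -0.4309, 0.1007]
tcp_rot: [-0.0, -0.001, 1.0, -0.0]
force: [-0.7, 0.8, -0.4]
gripper_width: 0.998
```

>>> arm_command(
  commands="1 0 0 -2 0; 1 0 0 -5 0; 1 0 0 -9 0; 1 0 0 -13 0; 1 3.5 0.7 -16.4 0; 1 7.7 1.4 -16.4 0; 1 7.7 1.4 -16.4 0; 1 7.7 1.4 -16.4 0; 1 7.7 1.4 -16.4 0",
)

```text
time: 23.9
eef_pos: [0.402, -0.4172, 0.2647]
tcp_rot: [0.0, -0.001, 1.0, 0.0]
force: [-0.4, -0.1, -0.8]
gripper_width: 0.999
```

```bash
python3 look.py w13
python3 - <<'E'
from h import *
import pickle
C=np.array([.5155,-.4045])
for n in ("w3","w12","w13"):
    kk=pickle.load(open(n+".pkl","rb")); g=cv2.cvtColor(cv2.imread(f"pics/{n}.png"),cv2.COLOR_BGR2GRAY)
    def cen(p,r,bright,th):
        p=np.array(p,int)
        for _ in range(3):
            w=g[p[1]-r:p[1]+r+1,p[0]-r:p[0]+r+1].astype(float)
            ww=(w-th).clip(0) if bright else (th-w).clip(0)
            yy,xx=np.mgrid[-r:r+1,-r:r+1]; c=p+np.array([(ww*xx).sum(),(ww*yy).sum()])/ww.sum(); p=c.round().astype(int)
        return c
    h=cen((243,252),5,True,80); b=cen((266,260),4,False,110)
    H=onz(kk,h,.137);B=onz(kk,b,.089);print(n,h,b,H,B,np.degrees(np.arctan2(*(H-B)[1::-1])),np.degrees(np.arctan2(*(H[:2]-C)[::-1])))
E
```

```text
23.9 [ 0.    0.01  0.   -0.   -0.   -0.  ] [ 0.40201505 -0.41715047  0.26471341]
[[241.51426867 252.45791864]
 [262.73462992 260.58255956]]
177 191
w3 [243.25981997 252.19353519] [265.89045152 260.19541081] [ 0.47972335 -0.43141813  0.137     ] [ 0.51559578 -0.40533637  0.089     ] -143.98022909255585 -143.0424212835852
w12 [243.21107668 252.8834237 ] [266.64744526 259.89635036] [ 0.48090156 -0.43239037  0.137     ] [ 0.51553576 -0.40531325  0.089     ] -141.98159722654944 -141.1271439693239
w13 [242.98549065 253.04620084] [265.71939163 260.48212928] [ 0.48029181 -0.43143456  0.137     ] [ 0.51555299 -0.40526558  0.089     ] -143.41915823105342 -142.5837148712752
```

View pics/w13c.png

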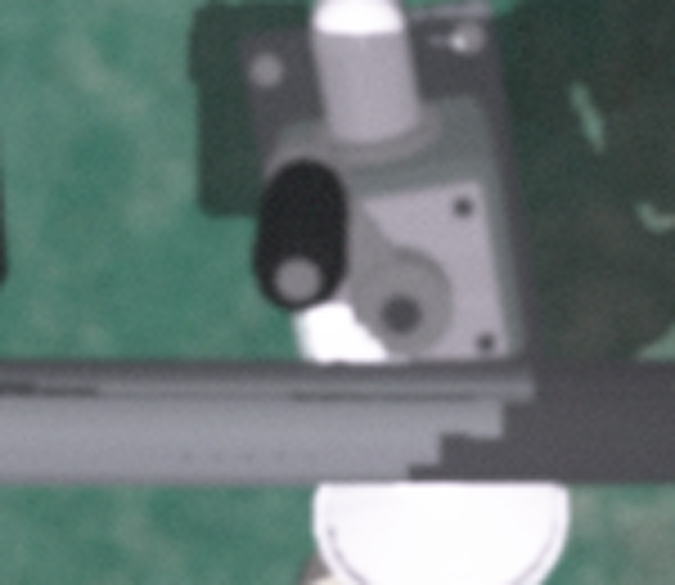

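Run:
```python
from h import *
from bench import order
b=eyes.read_camera("top")[:,:,::-1]; a=cv2.imread("pics/top0.png")
print(np.abs(a[150:218,145:193].astype(int)-b[150:218,145:193]).mean(), np.abs(a[170:240,335:400].astype(int)-b[170:240,335:400]).mean())
print(telemetry.get_obs()["force"].round(1), telemetry.get_obs()["gripper_width"])
print(order.close_job())
```

```text
2.6502246732026142 4.9808058608058605
[-0.8 -0.4  0.2] 0.9984886876659718
the job is handed in; nothing more can be done
None
```

I gripped the round-hopper feeder's handle from above and turned its crank two full turns clockwise. I then let go, lifted clear and handed the job in at about 24 s of the 58 s.

- **First check:** after I let go, the wrist picture put the crank about 2° short of its start, because the handle had shifted about 1 mm in the pads. I regripped it and nudged it forward (clockwise) to close the gap.
- **Last check:** the crank angle measured about 0.5° short of its start, which is about what the measurement can resolve. The gripper was fully open with no contact force.
- **Forces:** in the readings I took while cranking, the wrist force stayed within about 7 N.
- **Square-hopper and turquoise feeders:** I never went near either one. Comparing the top pictures before and after by pixel difference showed only small changes around both, somewhat larger at the turquoise one. I did not check those by eye.

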